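# Space the relays on a rail with a wedge-nosed spacer

### The job

The three relays on the panel's rail were clipped on too close together and must stand exactly one spacer apart, so that air gets between them. Take the spacer from its wooden block and work along the row from the end clamp: with its flat face lightly but surely touching the part already set, press it straight down, bevel driving the next relay out, until its shoulder sits firmly on that relay; pause, draw it straight up and step on, without shifting what is set and without forcing anything. When all three gaps are set, put the spacer back in the slot of its block and leave everything else alone.

Things in the scene. Friction and masses are not known exactly. Their poses are not given: they have to be found in the camera images.
- clamp: grey end clamp fixed at one end of the rail on a steel panel; origin: middle of the top edge of its face that looks at the relays, 62 mm above the bench. z up; y along the rail, away from the relays (the row runs to -y); x across. Clamp 14 mm thick, face 52 mm wide. Wiring ducts 35 mm high stand 71 to 97 mm either side of the rail's middle; terminals 47 mm high stand 180 mm along -y
- relay1: relay next to the clamp, 24 mm wide along the rail: light socket, dark plug-in block 52 mm across. Axes as the clamp's; origin 62 mm above the bench in its middle; the block's top lies 0 to 3 mm above it (unmeasured). Its sides are flat. Its clip slides on the rail under 5 N or more. Starts 2 to 6 mm too near the clamp. A downward press of 10 to 20 N seats the shoulder; 35 N is too much
- relay2: the same kind of relay, second from the clamp
- relay3: the same kind of relay, third from the clamp
- spacer: aluminium spacer; origin at the centre of its black handle (y 20, x 26, z 50 mm). Blade below, x 40 mm, 44 deep: 20 mm thick (y -10 to +10, sets the gap) for 10 mm, then its -y side is bevelled down to a 6 mm nose (y +4 to +10). Shoulder over the blade juts 7 mm to -y, underside 31 mm below the origin. The +y side is one flat face and starts facing as the clamp's y to within 0.6 rad. 0.12 kg
- slot (a point): fixed wooden block that keeps the spacer: middle of its slot, at the level of its top, 55 mm above the bench. The slot runs along x through the whole block, 25 mm wide along y, 44 mm deep; the nose stands on its floor, the shoulder on its -y side. Block 95 mm (x) by 85 mm (y); short drills stand 36 mm to +x, up to 24 mm above its top
- marker: marker pen, 128 mm long, 12 mm thick, lying on the panel between the relays' ends and the near wiring duct; origin under its middle. Bystander
- trigger_switch: small black trigger switch, 39 x 46 x 26 mm, on the bench to the right of the panel; origin under its middle. Bystander
- hex_key: hex key, 31 x 76 x 4 mm, on the bench to the right of the panel; origin under its middle. Bystander
- chuck: steel drill chuck standing on its back, 43 mm across, 51 mm high, behind the wooden block; origin under its middle. Bystander

How it is judged:
By the outcome, as a careful person would: the job done as asked, in the order asked, and still so for the second after the job is handed in, with the robot touching nothing.
It also fails if it takes over 72 s, if anything falls off the work surface, if the arm or the gripper's body presses on something with over 40 N, if the wrist force passes 120 N, or if a joint passes its speed limit or range.

### The arm

A 7-joint arm with a two-finger parallel gripper is mounted at the origin on a cart in front of the work surface, level with it; the furniture and walls round the work are solid. World frame = base frame: x ahead of the robot, y to its left, z up, the work surface at z = 0. Lengths are in m, angles in rad, forces in N, time in s.
With the tool pointing down it reaches from about 0.4 to 0.925 m from the base axis. Payload 5.6 kg.
Tool frame: the origin (TCP) lies midway between the tips of the shut fingers; the grasp point (between the pads) lies 19 mm behind it; z points along the fingers, y is the direction in which the jaws open and shut (so a half turn about z gives the same grasp; the last joint's range is limited). The gripper opens to 85 mm and grips with 20 to 120 N. Pads are 22 mm wide; open, the fingers measure 114 mm over their backs; the gripper's body (76 mm by 85 mm) begins 54 mm behind the grasp point. The pads swing forward as they close: fully open they stand 13 mm farther back than shut.
Start: joints at [-1.172, 0.468, -0.012, 1.603, 0.006, 1.071, -0.056], TCP at [0.278, 0.588, 0.207] pointing down, gripper open.
Joint ranges: [-2.53, 2.53], [-0.31, 2.02], [-1.57, 1.55], [0.28, 2.44], [-1.29, 4.43], [0.15, 1.84], [-2.92, 2.92]. Speed limits (rad/s): [2.57, 2.57, 3.14, 3.14, 3.14, 3.14, 3.14].

### API

Orientations are given as [roll, pitch, yaw] about the fixed x, y, z axes, in that order (R = Rz(yaw) Ry(pitch) Rx(roll)).
In Python, from bench import status, vision, hand_in gives the robot as it stands.
- The arm moves only by the tool play_rows, never from a script. Its argument "commands" is a list of rows, each a list of 4 numbers: the shift along the tool's x, y, z in mm, then the turn about the tool's z in degrees. A call has 1 to 8 rows; each row is the pose to reach, as a shift and turn from the pose commanded when the call began, along the tool's axes at that moment; what a row does not reach only later rows make up. A row lasts 1/8 s, in which the tool goes at most 62.5 mm and 10.7 degrees, less where a joint would pass 70% of its speed; a pose out of reach is approached as far as the arm can. A call with a gripper value outside its range is refused whole. "hand" is the gripper's target within -1 to 1 (fully open at 1, half-way at 0, shut at -1), set as the call begins (left out, the last holds). The fingers move at their own pace and stop on an object; the grip force is fixed at half the most. Time passes only in rows, so rows that repeat a pose let the fingers close. It gives the time, the measured TCP pose, the force and the opening at its end, in the units of the state.
- status.state(): the state, without advancing time (a new reading comes with each control period).
- vision.capture(name): name is "scene" or "top" or "wrist"; returns the picture (400x640x3 uint8, blue, green, red); there is no depth.
- vision.camera_params(name): a dict with "K" (3x3 intrinsics, pixels), "dist" ([k1, k2, p1, p2, k3] as OpenCV has them; the pictures are not rectified), "R" (3x3) and "t" (3): a world point X has camera coordinates R X + t. Camera axes: x right, y down, z forward; pixel columns grow to the right and rows downward; lengths in m; the calibration is good to about 2 mm. A picture is of the moment at which its call begins: read the wrist's pose just before it. camera_params takes no time and is no camera call; for the wrist camera it gives the pose at the moment of the call.
- hand_in(): hands the job in, once; it reports no verdict.
The state is a dict: "t": time; "joint_pos": joint angles; "qvel": joint speeds; "joint_torque": joint torques, N m; "tcp_pos": TCP position; "orientation": TCP orientation; "ft_force": force on the tool from outside, world axes, zero at the start; "ft_torque": the same for the moment, N m; "opening": opening from 0.0 (shut) to 1.0 (fully open).
Only numpy, scipy, OpenCV 4.12 (cv2) and the standard library are available. Lean on these libraries where they do the work, as an engineer would, in place of code of your own. Each camera call takes 0.05 s, during which the arm holds its last target. There are 200 camera calls.

## Working session

There is one attempt and no reset: what is moved stays moved. The work goes in short steps, Python scripts to look and compute and a tool call to move; the robot and the scene stay as the last step left them, time stands still between calls to the robot, and variables do not carry over. Pictures are saved under pics/ and viewed, about 8 in all and at most 12, crops included, and the job is handed in when it is done.

Besides the shell and the picture viewer there is one more tool, called after "Emit:" as name(argument=value, ...), one argument or row to a line, values as JSON. play_rows: Moves the arm, as the interface text tells. Its arguments: {"type":"object","properties":{"commands":{"type":"array","items":{"type":"array","items":{"type":"number"}}},"hand":{"type":"number"}},"required":["commands"]}

```bash
mkdir -p pics; ls
python3 - <<'E'
from bench import status, vision
import cv2,numpy as np
np.set_printoptions(precision=4,suppress=True)
s=status.state()
for k in ('t','tcp_pos','orientation','ft_force','opening'): print(k,s[k])
for n in('scene','top','wrist'):
    p=vision.camera_params(n); print(n,np.array(p['K']).tolist(),p['dist']); R=np.array(p['R']);print(R,p['t'],-R.T@np.array(p['t']))
    cv2.imwrite(f'pics/{n}0.png',vision.capture(n))
E
```

```text
pics
t 0.0
tcp_pos [0.2778 0.587  0.2061]
orientation [-3.1398  0.0001  2.6997]
ft_force [ 1.0457  0.079  -0.8734]
opening 1.0003379903447687
scene [[376.8963957214974, 0.0, 321.5982079108102], [0.0, 376.8963957214974, 198.36617687463135], [0.0, 0.0, 1.0]] [0.0069 0.     0.     0.     0.    ]
[[-0.6666 -0.7454 -0.0016]
 [-0.4392  0.3945 -0.8071]
 [ 0.6023 -0.5373 -0.5904]] [0.3612 0.2984 0.6497] [-0.0195  0.5006  0.625 ]
top [[406.6580091430221, 0.0, 320.0165331743279], [0.0, 406.6580091430221, 201.24843491817285], [0.0, 0.0, 1.0]] [-0.0448  0.      0.      0.      0.    ]
[[ 0.0723 -0.9974  0.0036]
 [-0.9764 -0.0715 -0.2037]
 [ 0.2034  0.0112 -0.979 ]] [-0.0445  0.5494  1.0949] [ 0.3169 -0.0173  1.184 ]
wrist [[287.8884664595133, 0.0, 320.3135832344177], [0.0, 287.8884664595133, 197.93974917677394], [0.0, 0.0, 1.0]] [-0.0021  0.      0.      0.      0.    ]
[[ 0.4285  0.9036 -0.0014]
 [ 0.8662 -0.4103  0.2853]
 [ 0.2572 -0.1234 -0.9584]] [-0.6478 -0.036   0.3787] [0.2113 0.6173 0.3723]
```

View pics/top0.png

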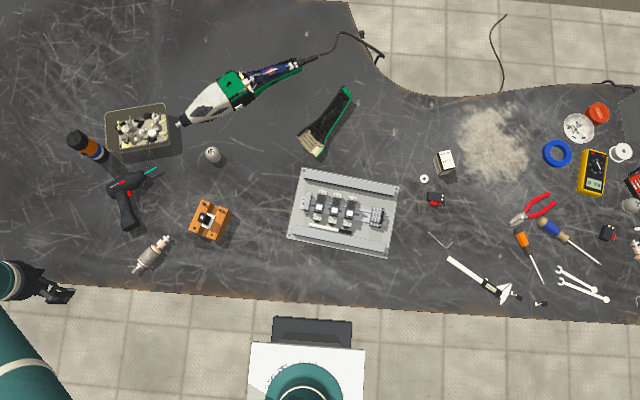

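View pics/scene0.png

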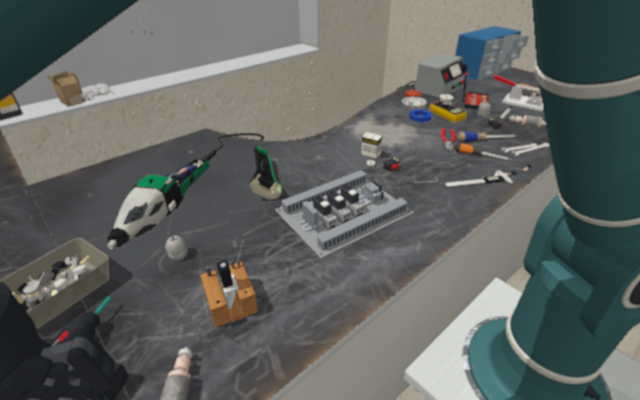

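The top view shows the block at about (209,221), the panel at (345,212) with the clamp on the left near (306,203), and the terminals on the right near (376,215). I'll write the ray-casting helpers and get rough positions.

```bash
cat > h.py <<'E'
from bench import status, vision
import cv2,numpy as np
np.set_printoptions(precision=4,suppress=True)
def ray(p,uv):
    K,d,R,t=[np.array(p[k],float) for k in('K','dist','R','t')]
    n=cv2.undistortPoints(np.array(uv,float).reshape(-1,1,2),K,d).reshape(-1,2)
    return -R.T@t, np.c_[n,np.ones(len(n))]@R
def onz(p,uv,z):
    c,d=ray(p,uv); return c+d*((z-c[2])/d[:,2])[:,None]
def tri(views):  # [(params,uv)] -> point
    A=np.zeros((3,3));b=np.zeros(3)
    for p,uv in views:
        c,d=ray(p,[uv]);d=d[0]/np.linalg.norm(d[0]);M=np.eye(3)-np.outer(d,d);A+=M;b+=M@c
    return np.linalg.solve(A,b)
def proj(p,X):
    K,d,R,t=[np.array(p[k],float) for k in('K','dist','R','t')]
    return cv2.projectPoints(np.array(X,float).reshape(-1,1,3),cv2.Rodrigues(R)[0],t,K,d)[0].reshape(-1,2)
def totool(dv,yaw): # world shift -> tool mm (tool down)
    x=np.array([np.cos(yaw),np.sin(yaw),0]);y=np.array([np.sin(yaw),-np.cos(yaw),0])
    return 1000*np.array([dv@x,dv@y,-dv[2]])
def shot(n,name):
    p=vision.camera_params(n);im=vision.capture(n);cv2.imwrite(f'pics/{name}.png',im);np.save(f'pics/{name}.npy',p,allow_pickle=True);return p,im
def load(name): return np.load(f'pics/{name}.npy',allow_pickle=True).item(),cv2.imread(f'pics/{name}.png')
E
python3 - <<'E'
from h import *
p=vision.camera_params('top')
B=onz(p,[(209,221)],.055);C=onz(p,[(308,203),(376,215)],.06)
print(B,C)
im=cv2.imread('pics/top0.png')
a=cv2.resize(im[185:260,175:260],None,fx=7,fy=7,interpolation=cv2.INTER_CUBIC)[:500]
cv2.imwrite('pics/c1.png',a)
s=status.state();y=s['orientation'][2]
print(totool(B[0]-s['tcp_pos'],y), totool(C[0]-s['tcp_pos'],y))
E
```

```text
[[0.4721 0.3031 0.055 ]] [[ 0.543   0.029   0.06  ]
 [ 0.5226 -0.1641  0.06  ]]
[-297.1086 -173.7243  151.3798] [-478.417  -391.1851  146.3798]
```

View pics/c1.png

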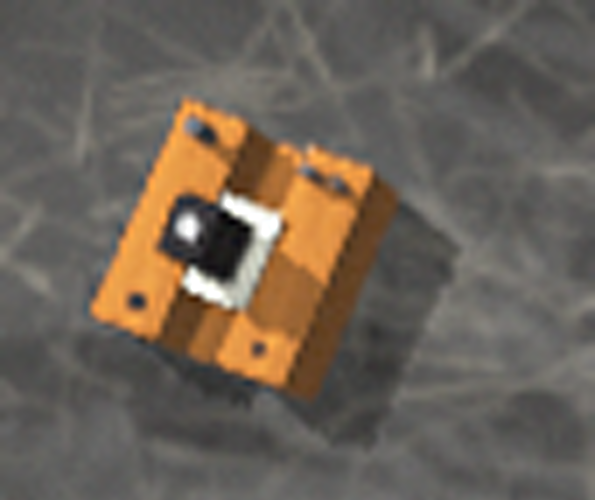

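Block yaw is roughly -22°, with the slot, the dark handle and the shoulder on the right all visible. I'll go above it.

Emit:
play_rows(
  commands=[
    [-45,-26,0,0],
    [-90,-52,0,0],
    [-135,-78,0,0],
    [-180,-104,0,0],
    [-225,-130,0,0],
    [-270,-156,0,0],
    [-297,-174,0,0],
    [-297,-174,0,0],
  ],
  hand=1,
)

```text
t: 1.15
tcp_pos: [0.4737, 0.3, 0.207]
orientation: [-3.141, 0.001, 2.694]
ft_force: [0.4, 0.8, -0.5]
opening: 1.001
```

Run:
```python
from h import *
s=status.state();print(s['t'],s['tcp_pos'],s['orientation'],s['ft_force'])
p,im=shot('wrist','w1')
B=np.array([.4721,.3031,.086]);print(proj(p,[B]))
```

```text
1.15 [0.4737 0.3    0.207 ] [-3.1406  0.0009  2.6939] [ 0.3813  0.7556 -0.5319]
[[323.7225 183.5919]]
```

View pics/w1.png

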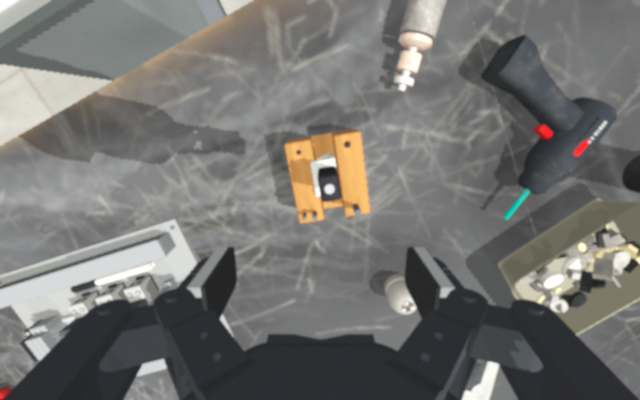

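The wrist view shows the block at (328,175) and the handle top at about (331,188), with the fingers at the bottom. I'll take a close crop for yaw and offset.

Run:
```python
from h import *
p,im=load('w1')
a=im[125:228,275:380]
cv2.imwrite('pics/c2.png',cv2.resize(a,None,fx=5.7,fy=5.7,interpolation=cv2.INTER_CUBIC))
```

```text
(no output)
```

View pics/c2.png

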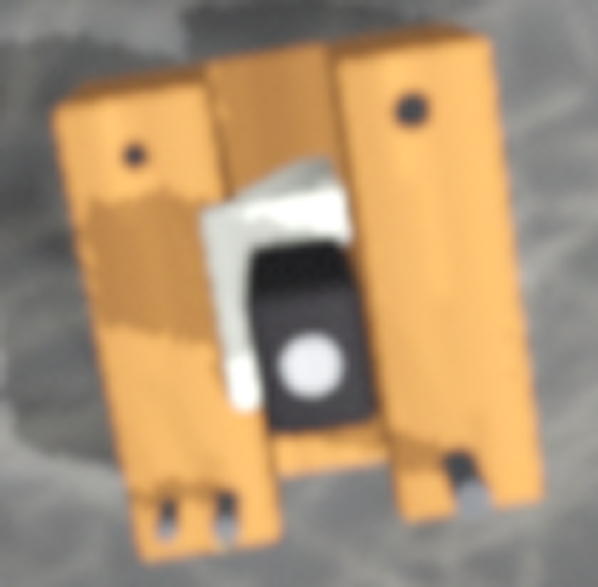

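Run:
```python
from h import *
p,im=load('w1')
f=lambda L:[(275+x/5.7-.4,125+y/5.7-.4) for x,y in L]
c=onz(p,f([(55,105),(493,38),(545,497),(145,560)]),.055)[:,:2]
print('block',c,c.mean(0));L=np.linalg.norm(c-np.roll(c,-1,0),axis=1);print(L)
def ang(a,b): d=a-b;return np.degrees(np.arctan2(d[1],d[0]))
sl=onz(p,f([(207,90),(283,545),(335,62),(405,520)]),.055)[:,:2]
print('slot x dir',ang(sl[1],sl[0]),ang(sl[3],sl[2]),'sides',ang(c[3],c[0]),ang(c[2],c[1]),'slot mid',sl.mean(0))
sh=onz(p,f([(205,215),(235,408)]),.061)[:,:2];print('shoulder',ang(sh[1],sh[0]),sh)
h=onz(p,f([(257,303),(362,297),(380,415),(268,432),(310,365)]),.111)[:,:2]
print('handle',h,h[:4].mean(0),ang(h[3],h[0]),ang(h[2],h[1]))
```

```text
block [[0.4193 0.2809]
 [0.4442 0.3614]
 [0.5333 0.3345]
 [0.5101 0.2543]] [0.4767 0.3078]
[0.0843 0.0931 0.0835 0.0945]
slot x dir -16.596967138849056 -16.11654536472642 sides -16.358623505827428 -16.807332346144435 slot mid [0.4774 0.3073]
shoulder -17.46491376760308 [[0.45   0.298 ]
 [0.4871 0.2864]]
handle [[0.4598 0.3045]
 [0.4663 0.3204]
 [0.4858 0.3147]
 [0.4804 0.2966]
 [0.473  0.3079]] [0.4731 0.3091] -20.969406564263835 -16.218569138818992
```

Emit:
play_rows(
  commands=[
    [4.5,8,15,-4.5],
    [4.5,8,45,-9.1],
    [4.5,8,80,-9.1],
    [4.5,8,110,-9.1],
    [4.5,8,128,-9.1],
    [4.5,8,138,-9.1],
    [4.5,8,140,-9.1],
    [4.5,8,140,-9.1],
  ],
)

```text
t: 2.2
tcp_pos: [0.4719, 0.3129, 0.0678]
orientation: [3.14, 0.001, 2.859]
ft_force: [-0.2, 0.1, 0.4]
opening: 1.003
```

Run:
```python
from h import *
s=status.state();print(s['t'],s['tcp_pos'],s['orientation'],s['ft_force'])
p,im=shot('wrist','w2')
cv2.imwrite('pics/c3.png',im)
```

```text
2.2 [0.4719 0.3129 0.0678] [3.1405 0.0008 2.8586] [-0.1908  0.0893  0.3607]
```

View pics/c3.png

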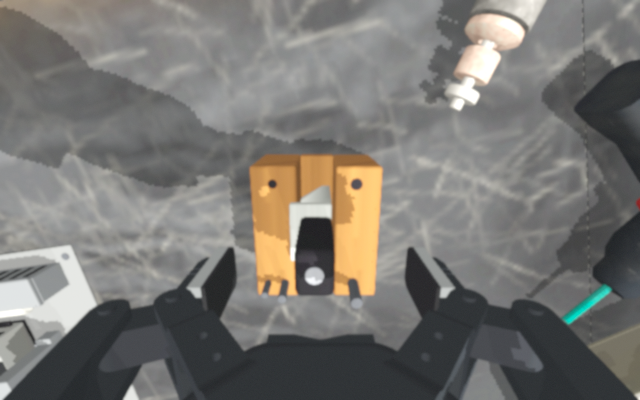

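The fingers straddle the handle and the tool is about 3 mm off along its y. The handle sits at columns 296–335 and the finger midline at 321. I'll correct and close.

Emit:
play_rows(
  commands=[
    [-2,-3.3,0.8,0],
    [-2,-3.3,0.8,0],
    [-2,-3.3,0.8,0],
  ],
)

```text
t: 2.62
tcp_pos: [0.4725, 0.3087, 0.0665]
orientation: [3.141, 0.0, 2.858]
ft_force: [0.0, 0.2, -0.5]
opening: 0.999
```

Emit:
play_rows(
  commands=[
    [0,0,0,0],
    [0,0,0,0],
    [0,0,0,0],
    [0,0,0,0],
    [0,0,0,0],
    [0,0,0,0],
    [0,0,0,0],
    [0,0,0,0],
  ],
  hand=-1,
)

```text
t: 3.62
tcp_pos: [0.4725, 0.309, 0.0664]
orientation: [3.141, 0.0, 2.859]
ft_force: [0.1, 1.4, 1.3]
opening: 0.218
```

Emit:
play_rows(
  commands=[
    [0,0,-10,0],
    [0,0,-30,0],
    [0,0,-60,0],
    [0,0,-80,0],
    [0,0,-90,0],
    [0,0,-90,0],
  ],
)

```text
t: 4.38
tcp_pos: [0.4725, 0.3087, 0.1567]
orientation: [3.141, 0.001, 2.858]
ft_force: [-0.4, 0.9, -2.1]
opening: 0.217
```

Run:
```python
from h import *
s=status.state();print(s['t'],s['tcp_pos'],s['orientation'],s['ft_force'],s['opening'])
print(totool(np.array([.605,-.02,.156])-s['tcp_pos'],s['orientation'][2]))
```

```text
4.375 [0.4725 0.3087 0.1567] [3.141  0.0006 2.8585] [-0.3779  0.8706 -2.0679] 0.2166878377104936
[-219.046  -278.5822    0.7427]
```

Emit:
play_rows(
  commands=[
    [-15,-20,0,0],
    [-45,-58,0,-2],
    [-80,-102,0,-4],
    [-117,-148,0,-6],
    [-153,-194,0,-8],
    [-188,-240,0,-10],
    [-210,-267,0,-10.2],
    [-219,-278.5,0,-10.2],
  ],
)

```text
t: 5.38
tcp_pos: [0.6045, -0.0226, 0.155]
orientation: [-3.14, -0.002, 3.033]
ft_force: [-0.4, 0.0, -0.5]
opening: 0.219
```

Emit:
play_rows(
  commands=[
    [0,0,0,0],
    [0,0,0,0],
    [0,0,0,0],
  ],
)

```text
t: 5.75
tcp_pos: [0.6045, -0.0177, 0.1563]
orientation: [3.141, -0.0, 3.039]
ft_force: [0.8, -0.5, -1.5]
opening: 0.217
```

Run:
```python
from h import *
s=status.state();print(s['t'],s['tcp_pos'],s['orientation'],s['ft_force'],s['opening'])
p,im=shot('wrist','w3')
X=proj(p,[(.543,.029,.06),(.5226,-.1641,.06)]);print(X)
cv2.imwrite('pics/c4.png',cv2.resize(im[0:260,130:520],None,fx=2,fy=2,interpolation=cv2.INTER_CUBIC))
```

```text
5.75 [ 0.6045 -0.0177  0.1563] [ 3.1408 -0.0004  3.0394] [ 0.8356 -0.4584 -1.4939] 0.21743538925083203
[[367.0771 121.0861]
 [146.6647 120.6539]]
```

View pics/c4.png

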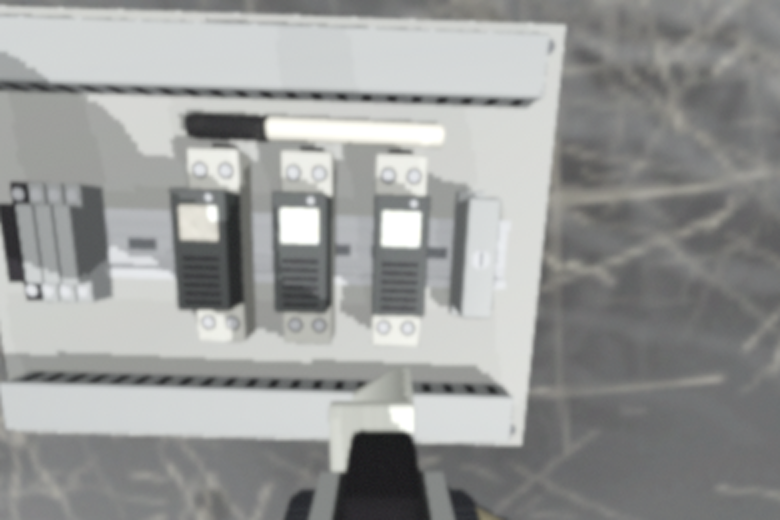

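The crop shows the clamp's top-face edge running (471,196)–(463,316). The relay block left edges are near x≈375, 276 and 176, the pen lies above the sockets, and the spacer is at the bottom. Now positions in the panel frame.

Run:
```python
from h import *
p,im=load('w3')
def ang(d): return np.degrees(np.arctan2(-d[0],d[1]))  # yaw if d is +y dir
f=lambda L:[(130+x/2-.25,y/2-.25) for x,y in L]
c=onz(p,f([(471,196),(463,316),(499,198),(490,317)]),.062)[:,:2]
print('clamp',c,[np.linalg.norm(c[0]-c[1])])
xd=c[1]-c[0];print('yaw x',np.degrees(np.arctan2(xd[1],xd[0])))
xd=c[3]-c[2];print('yaw x',np.degrees(np.arctan2(xd[1],xd[0])))
for L in ([(377,197),(373,313),(430,197),(424,315)],[(276,192),(276,312),(329,195),(328,315)],[(173,190),(180,308)]):
    q=onz(p,f(L),.0635)[:,:2];xd=q[1]-q[0];print(q,'yaw',np.degrees(np.arctan2(xd[1],xd[0])),np.linalg.norm(xd))
# panel/duct: far duct top edge near robot z .035: duct lines
q=onz(p,f([(0,85),(545,103)]),.035);print('duct yaw',ang(q[1]-q[0]))
q=onz(p,f([(0,25),(545,40)]),.035);print('duct top yaw',ang(q[1]-q[0]))
q=onz(p,f([(0,430),(520,444)]),.0);print('panel far yaw',ang(q[1]-q[0]))
# spacer in hand
s=status.state();print(s['orientation'])
```

```text
clamp [[0.5235 0.0282]
 [0.5745 0.0216]
 [0.5255 0.0401]
 [0.5762 0.0338]] [np.float64(0.05144637104915939)]
yaw x -7.406689804816036
yaw x -7.154765594949301
[[ 0.5198 -0.0118]
 [ 0.5687 -0.0188]
 [ 0.5221  0.0106]
 [ 0.572   0.004 ]] yaw -8.109994815498599 0.04940365906923837
[[ 0.5134 -0.0542]
 [ 0.5638 -0.0621]
 [ 0.5169 -0.032 ]
 [ 0.5675 -0.039 ]] yaw -8.872738392152531 0.05098801666733495
[[ 0.5081 -0.0975]
 [ 0.5575 -0.1047]] yaw -8.178266736688192 0.04996612705379465
duct yaw -7.627653634487066
duct top yaw -7.3031027121192125
panel far yaw -7.572194520313396
[ 3.1411 -0.0001  3.039 ]
```

Run:
```python
from h import *
s=status.state()
print(totool(np.array([.5473,.0120,.130])-s['tcp_pos'],s['orientation'][2]), np.degrees(s['orientation'][2])-172.4)
```

```text
[60.1312 24.117  26.3691] 1.7203496171459847
```

Emit:
play_rows(
  commands=[
    [10,4,0,0.5],
    [25,10,0,1.2],
    [42,17,0,1.7],
    [55,22,0,1.7],
    [60,24,5,1.7],
    [60,24,15,1.7],
    [60,24,24,1.7],
    [60,24,26,1.7],
  ],
)

```text
t: 6.8
tcp_pos: [0.5474, 0.0098, 0.129]
orientation: [-3.141, -0.002, 3.006]
ft_force: [-0.3, 0.3, -0.7]
opening: 0.219
```

Emit:
play_rows(
  commands=[
    [0,0,0,0],
    [0,0,0,0],
  ],
)

```text
t: 7.05
tcp_pos: [0.548, 0.0102, 0.1305]
orientation: [3.142, 0.0, 3.007]
ft_force: [0.1, 0.3, -0.0]
opening: 0.221
```

Run:
```python
from h import *
s=status.state();print(s['t'],s['tcp_pos'],s['orientation'],np.degrees(s['orientation'][2]),s['ft_force'],s['opening'])
p,im=shot('wrist','w4')
cv2.imwrite('pics/c5.png',cv2.resize(im[120:320,190:450],None,fx=3,fy=3,interpolation=cv2.INTER_CUBIC))
```

```text
7.05 [0.548  0.0102 0.1305] [3.1415 0.0005 3.0067] 172.2713332398286 [ 0.1344  0.2806 -0.02  ] 0.221311037084698
```

View pics/c5.png

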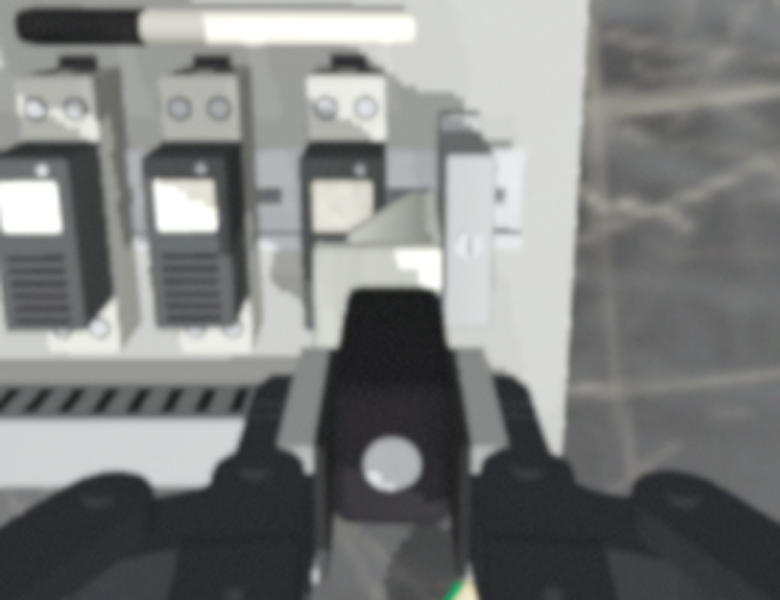

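The nose at about (408–433,190) is between relay 1's edge at 384 and the clamp edge at 441. I'll lower it into the gap.

Emit:
play_rows(
  commands=[
    [0,1,3,0],
    [0,1,8,0],
    [0,1,14,0],
    [0,1,19,0],
    [0,1,22,0],
    [0,1,23,0],
    [0,1,23,0],
    [0,1,23,0],
  ],
)

```text
t: 8.1
tcp_pos: [0.548, 0.0113, 0.1075]
orientation: [3.141, 0.0, 3.007]
ft_force: [-0.7, -0.5, -1.6]
opening: 0.223
```

Emit:
play_rows(
  commands=[
    [0,0.5,0,0],
    [0,1,0,0],
    [0,1,0,0],
    [0,1,0,0],
  ],
)

```text
t: 8.6
tcp_pos: [0.548, 0.0123, 0.1073]
orientation: [3.142, 0.0, 3.007]
ft_force: [0.3, -0.0, -1.7]
opening: 0.217
```

Emit:
play_rows(
  commands=[
    [0,0.5,0,0],
    [0,1,0,0],
    [0,1,0,0],
    [0,1,0,0],
  ],
)

```text
t: 9.1
tcp_pos: [0.5481, 0.0133, 0.1073]
orientation: [3.142, 0.0, 3.007]
ft_force: [-0.2, 0.1, -1.2]
opening: 0.221
```

Emit:
play_rows(
  commands=[
    [0,0.5,0,0],
    [0,0.5,0,0],
    [0,0.5,0,0],
  ],
)

```text
t: 9.48
tcp_pos: [0.5482, 0.0138, 0.1073]
orientation: [3.142, 0.0, 3.007]
ft_force: [-0.3, 0.1, -1.3]
opening: 0.22
```

Emit:
play_rows(
  commands=[
    [0,0.5,0,0],
    [0,0.5,0,0],
    [0,0.5,0,0],
  ],
)

```text
t: 9.85
tcp_pos: [0.5483, 0.0143, 0.1073]
orientation: [3.142, 0.0, 3.007]
ft_force: [-0.2, 0.4, -1.4]
opening: 0.221
```

Emit:
play_rows(
  commands=[
    [0,0.5,0,0],
    [0,0.5,0,0],
    [0,0.5,0,0],
  ],
)

```text
t: 10.22
tcp_pos: [0.5483, 0.0145, 0.1073]
orientation: [-3.141, 0.0, 3.007]
ft_force: [0.1, -1.1, -1.9]
opening: 0.225
```

Emit:
play_rows(
  commands=[
    [0,0.3,0,0],
    [0,0.3,0,0],
    [0,0.3,0,0],
  ],
)

```text
t: 10.6
tcp_pos: [0.5483, 0.0146, 0.1073]
orientation: [-3.141, 0.0, 3.007]
ft_force: [-0.4, -2.6, -0.8]
opening: 0.219
```

Emit:
play_rows(
  commands=[
    [0,0.3,0,0],
    [0,0.3,0,0],
    [0,0.3,0,0],
  ],
)

```text
t: 10.98
tcp_pos: [0.5484, 0.0148, 0.1073]
orientation: [-3.141, 0.0, 3.007]
ft_force: [-1.2, -4.0, 0.6]
opening: 0.221
```

Contact with the clamp shows 2.6–4 N of y-force. Now I'll press down.

Emit:
play_rows(
  commands=[
    [0,-0.1,2,0],
    [0,-0.1,5,0],
    [0,-0.1,8,0],
    [0,-0.1,11,0],
    [0,-0.1,14,0],
    [0,-0.1,17,0],
    [0,-0.1,19,0],
    [0,-0.1,20,0],
  ],
)

```text
t: 11.98
tcp_pos: [0.5498, 0.0148, 0.0888]
orientation: [3.142, 0.003, 3.007]
ft_force: [-1.6, -4.9, 11.7]
opening: 0.219
```

Emit:
play_rows(
  commands=[
    [0,0,2,0],
    [0,0,4,0],
    [0,0,6,0],
    [0,0,7,0],
    [0,0,8,0],
    [0,0,8,0],
  ],
)

```text
t: 12.72
tcp_pos: [0.5502, 0.0147, 0.0804]
orientation: [3.142, 0.004, 3.007]
ft_force: [0.5, -6.3, 5.4]
opening: 0.219
```

Emit:
play_rows(
  commands=[
    [0,0,1,0],
    [0,0,2,0],
    [0,0,2,0],
    [0,0,2,0],
  ],
)

```text
t: 13.22
tcp_pos: [0.5501, 0.0147, 0.0784]
orientation: [3.142, 0.004, 3.007]
ft_force: [0.1, -5.4, 6.5]
opening: 0.221
```

Emit:
play_rows(
  commands=[
    [0,0,1,0],
    [0,0,1,0],
    [0,0,1,0],
  ],
)

```text
t: 13.6
tcp_pos: [0.5501, 0.0147, 0.0774]
orientation: [3.142, 0.004, 3.007]
ft_force: [-0.2, -5.6, 6.9]
opening: 0.22
```

Emit:
play_rows(
  commands=[
    [0,0,1,0],
    [0,0,1,0],
    [0,0,1,0],
  ],
)

```text
t: 13.98
tcp_pos: [0.5501, 0.0147, 0.0764]
orientation: [3.142, 0.004, 3.007]
ft_force: [0.0, -5.3, 6.6]
opening: 0.218
```

Emit:
play_rows(
  commands=[
    [0,0,0.7,0],
    [0,0,0.7,0],
    [0,0,0.7,0],
  ],
)

```text
t: 14.35
tcp_pos: [0.5502, 0.0148, 0.0759]
orientation: [3.141, 0.004, 3.007]
ft_force: [-0.8, -5.5, 8.2]
opening: 0.217
```

Emit:
play_rows(
  commands=[
    [0,0,0.7,0],
    [0,0,0.7,0],
    [0,0,0.7,0],
  ],
)

```text
t: 14.72
tcp_pos: [0.5503, 0.0147, 0.0759]
orientation: [3.141, 0.004, 3.007]
ft_force: [-1.4, -4.7, 12.6]
opening: 0.218
```

Emit:
play_rows(
  commands=[
    [0,0,0.7,0],
    [0,0,0.7,0],
    [0,0,0.7,0],
  ],
)

```text
t: 15.1
tcp_pos: [0.5504, 0.0148, 0.0758]
orientation: [3.141, 0.004, 3.007]
ft_force: [-4.2, -4.6, 18.1]
opening: 0.215
```

Seated: z stopped at .0758 and the press reached about 18 N. I'll pause, then draw straight up.

Emit:
play_rows(
  commands=[
    [0,0,-0.2,0],
    [0,0,-0.2,0],
    [0,0,-0.2,0],
    [0,0,-0.2,0],
    [0,0,-0.2,0],
  ],
)

```text
t: 15.72
tcp_pos: [0.5504, 0.0148, 0.0758]
orientation: [3.141, 0.004, 3.007]
ft_force: [-3.1, -4.8, 16.2]
opening: 0.218
```

Emit:
play_rows(
  commands=[
    [0,-0.3,-2,0],
    [0,-0.6,-5,0],
    [0,-0.6,-9,0],
    [0,-0.6,-14,0],
    [0,-0.6,-20,0],
    [0,-0.6,-30,0],
    [0,-0.6,-42,0],
    [0,-0.6,-56,0],
  ],
)

```text
t: 16.73
tcp_pos: [0.549, 0.016, 0.131]
orientation: [3.14, 0.002, 3.007]
ft_force: [0.9, 0.8, -2.5]
opening: 0.221
```

Emit:
play_rows(
  commands=[
    [0,0,-5,0],
    [0,0,-5,0],
    [0,0,-5,0],
  ],
)

```text
t: 17.1
tcp_pos: [0.548, 0.0149, 0.1341]
orientation: [3.141, -0.001, 3.007]
ft_force: [0.1, -0.6, -1.5]
opening: 0.216
```

Run:
```python
from h import *
s=status.state();print(s['t'],s['tcp_pos'],s['orientation'],np.degrees(s['orientation'][2]),s['ft_force'],s['opening'])
p,im=shot('wrist','w5')
cv2.imwrite('pics/c6.png',cv2.resize(im[120:320,190:450],None,fx=3,fy=3,interpolation=cv2.INTER_CUBIC))
```

```text
17.1 [0.548  0.0149 0.1341] [ 3.1414 -0.0006  3.0071] 172.29442887972388 [ 0.0621 -0.5536 -1.5364] 0.21648209198219398
```

View pics/c6.png

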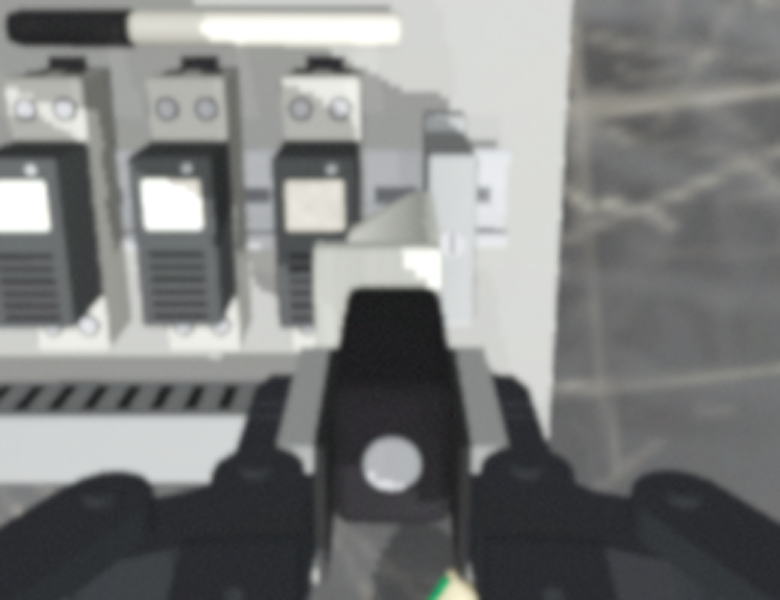

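Relay 1 now stands about 20 mm off the clamp (columns 358 to 426, 3.42 px/mm), and the spacer hasn't slipped in the hand. I'll step on to gap 2, which is about 18 mm now.

Emit:
play_rows(
  commands=[
    [0,-4,0,0],
    [0,-12,0,0],
    [0,-22,0,0],
    [0,-32,0,0],
    [0,-40,0,0],
    [0,-45,0,0],
    [0,-46.9,0,0],
    [0,-46.9,0,0],
  ],
)

```text
t: 18.15
tcp_pos: [0.5421, -0.0317, 0.1344]
orientation: [3.141, 0.0, 3.007]
ft_force: [-0.5, 0.5, -1.3]
opening: 0.216
```

Emit:
play_rows(
  commands=[
    [0,0,0,0],
    [0,0,3,0],
    [0,0,8,0],
    [0,0,14,0],
    [0,0,20,0],
    [0,0,25,0],
    [0,0,27,0],
    [0,0,27,0],
  ],
)

```text
t: 19.15
tcp_pos: [0.542, -0.0319, 0.1073]
orientation: [-3.142, -0.0, 3.007]
ft_force: [-0.3, 0.5, -1.2]
opening: 0.219
```

Emit:
play_rows(
  commands=[
    [0,0.5,0,0],
    [0,1.0,0,0],
    [0,1.0,0,0],
    [0,1,0,0],
  ],
)

```text
t: 19.65
tcp_pos: [0.5422, -0.0308, 0.1074]
orientation: [3.142, 0.0, 3.007]
ft_force: [-0.1, -0.6, -1.8]
opening: 0.223
```

Emit:
play_rows(
  commands=[
    [0,0.5,0,0],
    [0,1.0,0,0],
    [0,1.0,0,0],
    [0,1,0,0],
  ],
)

```text
t: 20.15
tcp_pos: [0.5423, -0.0298, 0.1074]
orientation: [3.142, 0.0, 3.007]
ft_force: [-0.5, -1.6, -1.7]
opening: 0.22
```

Emit:
play_rows(
  commands=[
    [0,0.3,0,0],
    [0,0.3,0,0],
    [0,0.3,0,0],
  ],
)

```text
t: 20.52
tcp_pos: [0.5423, -0.0296, 0.1074]
orientation: [-3.142, 0.0, 3.007]
ft_force: [-0.7, 0.2, -1.1]
opening: 0.22
```

Emit:
play_rows(
  commands=[
    [0,0.3,0,0],
    [0,0.3,0,0],
    [0,0.3,0,0],
  ],
)

```text
t: 20.9
tcp_pos: [0.5424, -0.0293, 0.1074]
orientation: [3.142, 0.0, 3.007]
ft_force: [0.5, -0.7, -1.5]
opening: 0.221
```

Emit:
play_rows(
  commands=[
    [0,0.2,0,0],
    [0,0.2,0,0],
    [0,0.2,0,0],
  ],
)

```text
t: 21.28
tcp_pos: [0.5424, -0.0292, 0.1074]
orientation: [-3.141, 0.0, 3.007]
ft_force: [-0.5, -0.2, -1.1]
opening: 0.22
```

```bash
cat >> h.py <<'E'
def avg(n=8):
    F=[];P=[]
    for _ in range(n):
        vision.capture('top');s=status.state();F.append(s['ft_force']);P.append(s['tcp_pos'])
    F=np.array(F);P=np.array(P);yp=np.array([.1337,.991,0])
    print(s['t'],'tcp',P.mean(0),'F',F.mean(0),'sd',F.std(0),'Fyp',(F@yp).mean(),'yp',(P@yp).mean()*1000)
E
python3 -c "
from h import *
avg()"
```

```text
21.675 tcp [ 0.5424 -0.0292  0.1074] F [ 0.0545 -1.0699 -1.4949] sd [0.6069 0.5186 0.3579] Fyp -1.0529406657150238 yp 43.60140178353328
```

Emit:
play_rows(
  commands=[
    [0,0.3,0,0],
    [0,0.3,0,0],
  ],
)

```text
t: 21.92
tcp_pos: [0.5424, -0.029, 0.1074]
orientation: [-3.141, 0.0, 3.007]
ft_force: [-0.8, -2.3, -0.2]
opening: 0.222
```

```bash
python3 -c "
from h import *
avg()"
```

```text
22.325 tcp [ 0.5424 -0.029   0.1074] F [-0.2074 -2.4321 -0.8531] sd [0.3816 0.604  0.3637] Fyp -2.4379287702351427 yp 43.74835943735384
```

Light contact of about 2.4 N on relay 1. I'll descend to just before the bevel engages.

Emit:
play_rows(
  commands=[
    [0,-0.1,2,0],
    [0,-0.1,5,0],
    [0,-0.2,8,0],
    [0,-0.2,11,0],
    [0,-0.2,13,0],
    [0,-0.2,14,0],
    [0,-0.2,14,0],
  ],
)

```text
t: 23.2
tcp_pos: [0.5423, -0.0289, 0.0932]
orientation: [-3.142, -0.0, 3.007]
ft_force: [-0.1, -3.2, -1.6]
opening: 0.219
```

```bash
python3 -c "
from h import *
avg(4)"
```

```text
23.4 tcp [ 0.5423 -0.029   0.0932] F [-0.1761 -2.7662 -2.1996] sd [0.4876 0.5902 0.5192] Fyp -2.7648644194664267 yp 43.80730422672335
```

Emit:
play_rows(
  commands=[
    [0,-0.2,0.5,0],
    [0,-0.3,1,0],
    [0,-0.35,1.5,0],
    [0,-0.4,2,0],
  ],
)

```text
t: 23.9
tcp_pos: [0.5426, -0.0291, 0.0916]
orientation: [3.141, 0.0, 3.007]
ft_force: [-0.6, -0.8, 2.5]
opening: 0.219
```

Emit:
play_rows(
  commands=[
    [0,-0.1,0.5,0],
    [0,-0.2,1,0],
    [0,-0.2,1,0],
  ],
)

```text
t: 24.28
tcp_pos: [0.5428, -0.029, 0.0911]
orientation: [3.141, 0.001, 3.007]
ft_force: [-1.9, -0.0, 5.1]
opening: 0.214
```

Emit:
play_rows(
  commands=[
    [0,-0.15,0.5,0],
    [0,-0.3,1,0],
    [0,-0.3,1,0],
  ],
)

```text
t: 24.65
tcp_pos: [0.543, -0.0289, 0.0904]
orientation: [3.14, 0.001, 3.008]
ft_force: [-1.6, 0.2, 6.5]
opening: 0.221
```

Emit:
play_rows(
  commands=[
    [0,-0.5,0,0],
    [0,-0.9,0,0],
    [0,-0.9,0,0],
  ],
)

```text
t: 25.02
tcp_pos: [0.5429, -0.0291, 0.0903]
orientation: [3.14, 0.001, 3.008]
ft_force: [-2.8, 2.3, 6.9]
opening: 0.218
```

```bash
python3 -c "
from h import *
avg(5);print(status.state()['orientation'])"
```

```text
25.275 tcp [ 0.543  -0.0291  0.0904] F [-1.5745  1.7363  6.8473] sd [0.539  0.476  0.2895] Fyp 1.5101518543062777 yp 43.75793004426731
[3.1395 0.0014 3.0078]
```

Emit:
play_rows(
  commands=[
    [0,-0.3,0.4,0],
    [0,-0.5,0.8,0],
    [0,-0.5,1.2,0],
    [0,-0.5,1.6,0],
    [0,-0.5,2,0],
    [0,-0.5,2,0],
  ],
)

```text
t: 26.02
tcp_pos: [0.5433, -0.0292, 0.0884]
orientation: [3.139, 0.002, 3.008]
ft_force: [-0.8, 3.0, 6.9]
opening: 0.215
```

```bash
python3 -c "
from h import *
avg(4);print(status.state()['orientation'])"
```

```text
26.225 tcp [ 0.5433 -0.0292  0.0884] F [-0.5317  2.4475  6.4717] sd [0.3561 0.6113 0.558 ] Fyp 2.354376789621421 yp 43.66353739824617
[3.1391 0.0021 3.008 ]
```

Emit:
play_rows(
  commands=[
    [0,-0.1,1,0],
    [0,-0.2,2,0],
    [0,-0.2,3.2,0],
    [0,-0.2,4.4,0],
    [0,-0.2,5.6,0],
    [0,-0.2,6.8,0],
    [0,-0.2,8,0],
    [0,-0.2,8,0],
  ],
)

```text
t: 27.22
tcp_pos: [0.5424, -0.0299, 0.0791]
orientation: [3.14, 0.0, 3.008]
ft_force: [2.6, 5.7, 1.0]
opening: 0.219
```

```bash
python3 -c "
from h import *
avg(4);print(status.state()['orientation'])"
```

```text
27.425 tcp [ 0.5424 -0.03    0.0792] F [2.104  5.0524 0.8184] sd [0.546  0.2601 0.4672] Fyp 5.28828262864841 yp 42.8354104315596
[3.14   0.0004 3.0077]
```

At full thickness no bevel reaction remains, so my retraction may have dragged relay 2 slightly too far. I'll feel back toward relay 1 to measure the play.

Emit:
play_rows(
  commands=[
    [0,0.6,0,0],
    [0,0.6,0,0],
  ],
)

```text
t: 27.68
tcp_pos: [0.5424, -0.03, 0.0792]
orientation: [3.141, 0.0, 3.007]
ft_force: [3.3, 5.0, -0.6]
opening: 0.221
```

Emit:
play_rows(
  commands=[
    [0,0.4,0,0],
    [0,0.4,0,0],
  ],
)

```text
t: 27.92
tcp_pos: [0.5423, -0.03, 0.0792]
orientation: [3.141, 0.0, 3.007]
ft_force: [2.7, 5.5, -2.2]
opening: 0.222
```

Emit:
play_rows(
  commands=[
    [0,0.3,0,0],
    [0,0.3,0,0],
  ],
)

```text
t: 28.18
tcp_pos: [0.5423, -0.03, 0.0792]
orientation: [3.141, 0.0, 3.007]
ft_force: [3.6, 4.2, -3.0]
opening: 0.218
```

Emit:
play_rows(
  commands=[
    [0,0.3,0,0],
    [0,0.3,0,0],
  ],
)

```text
t: 28.42
tcp_pos: [0.5421, -0.03, 0.0793]
orientation: [-3.141, -0.0, 3.007]
ft_force: [2.0, 3.7, -1.6]
opening: 0.219
```

```bash
python3 -c "
from h import *
avg(4);print(status.state()['orientation'])"
```

```text
28.625 tcp [ 0.5421 -0.0299  0.0793] F [ 2.4763  3.671  -2.2234] sd [0.4221 0.1138 0.2897] Fyp 3.969015143623548 yp 42.803600983953906
[-3.1415 -0.0003  3.0068]
```

Emit:
play_rows(
  commands=[
    [0,0.4,0,0],
    [0,0.4,0,0],
    [0,0.4,0,0],
  ],
)

```text
t: 29.0
tcp_pos: [0.5421, -0.0298, 0.0793]
orientation: [-3.141, -0.0, 3.007]
ft_force: [1.3, 1.8, -2.0]
opening: 0.218
```

Emit:
play_rows(
  commands=[
    [0,0.3,0,0],
    [0,0.3,0,0],
    [0,0.3,0,0],
  ],
)

```text
t: 29.38
tcp_pos: [0.542, -0.0297, 0.0793]
orientation: [-3.141, -0.001, 3.006]
ft_force: [-0.4, 0.4, -1.5]
opening: 0.219
```

```bash
python3 -c "
from h import *
avg(4);print(status.state()['orientation'])"
```

```text
29.575 tcp [ 0.542  -0.0295  0.0793] F [-0.0482 -0.101  -1.6363] sd [0.4736 0.3904 0.581 ] Fyp -0.10652309563138233 yp 43.18526922869123
[-3.1413 -0.0005  3.0066]
```

Emit:
play_rows(
  commands=[
    [0,0.2,0,0],
    [0,0.2,0,0],
    [0,0.2,0,0],
  ],
)

```text
t: 29.95
tcp_pos: [0.5423, -0.029, 0.0794]
orientation: [-3.141, -0.0, 3.007]
ft_force: [-1.1, -0.4, -1.7]
opening: 0.22
```

```bash
python3 -c "
from h import *
avg(3)"
```

```text
30.1 tcp [ 0.5423 -0.029   0.0794] F [ 0.2044  0.4723 -1.6877] sd [0.067  0.4323 0.3305] Fyp 0.4953964020377856 yp 43.76445621429374
```

Emit:
play_rows(
  commands=[
    [0,0.2,0,0],
    [0,0.2,0,0],
    [0,0.2,0,0],
  ],
)

```text
t: 30.48
tcp_pos: [0.5424, -0.0289, 0.0794]
orientation: [-3.141, -0.0, 3.007]
ft_force: [0.4, -1.2, -0.8]
opening: 0.219
```

```bash
python3 -c "
from h import *
avg(3)"
```

```text
30.625 tcp [ 0.5424 -0.0289  0.0794] F [-0.797  -0.9106 -1.2791] sd [0.1305 0.1425 0.1326] Fyp -1.0089700166883004 yp 43.87613326202913
```

Relay 2 contact released at yp≈43.2 and relay 1 contact came at ≈43.8, so gap 2 is about 0.5 mm too wide. It isn't seated yet. I'll draw up, nudge relay 2 back about 1 mm from its far side with the flat face, then redo gap 2.

Emit:
play_rows(
  commands=[
    [0,-0.3,-3,0],
    [0,-0.3,-10,0],
    [0,-0.3,-22,0],
    [0,-0.3,-36,0],
    [0,-0.3,-48,0],
    [0,-2,-54,0],
    [0,-10,-54,0],
    [0,-20,-54,0],
  ],
)

```text
t: 31.62
tcp_pos: [0.5393, -0.0493, 0.1331]
orientation: [-3.141, -0.001, 3.007]
ft_force: [-0.4, 0.1, -2.1]
opening: 0.218
```

Emit:
play_rows(
  commands=[
    [0,-10,0,0],
    [0,-19,0,0],
    [0,-25,0,0],
    [0,-26.9,0,0],
    [0,-26.9,0,0],
    [0,-26.9,0,0],
  ],
)

```text
t: 32.38
tcp_pos: [0.5362, -0.0748, 0.1334]
orientation: [3.141, 0.0, 3.008]
ft_force: [-0.2, -0.4, -1.6]
opening: 0.217
```

Run:
```python
from h import *
avg(1);s=status.state();print(s['orientation'])
p,im=shot('wrist','w6')
cv2.imwrite('pics/c7.png',cv2.resize(im[120:320,190:450],None,fx=3,fy=3,interpolation=cv2.INTER_CUBIC))
```

```text
32.425 tcp [ 0.5362 -0.0748  0.1334] F [ 0.4756  0.2669 -0.4268] sd [0. 0. 0.] Fyp 0.3281010215595345 yp -2.4096289892601006
[3.1414 0.     3.0076]
```

View pics/c7.png

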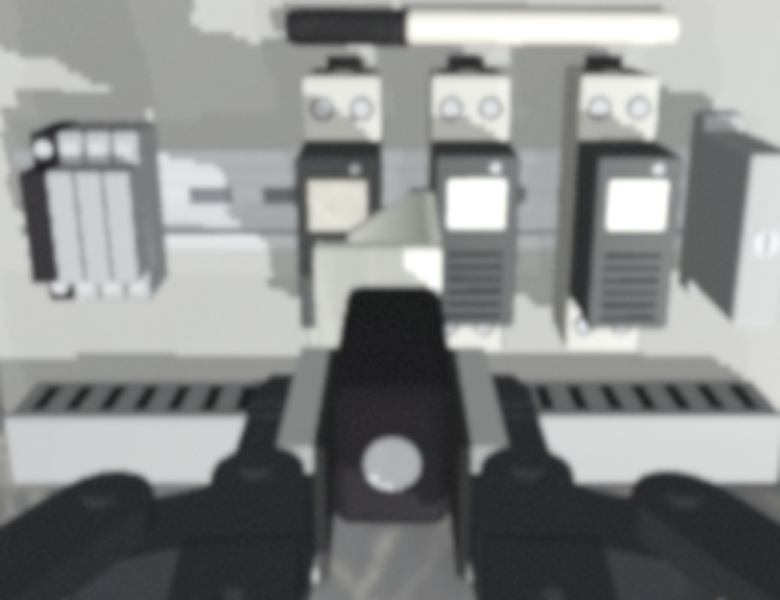

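Gap 3 spans columns 381–433, about 15.3 mm. The nose clears relay 2 by about 1.2–2 mm. I'll lower and nudge.

Emit:
play_rows(
  commands=[
    [0,0,3,0],
    [0,0,9,0],
    [0,0,16,0],
    [0,0,22,0],
    [0,0,26,0],
    [0,0.7,26,0],
    [0,0.7,26,0],
  ],
)

```text
t: 33.35
tcp_pos: [0.5364, -0.0745, 0.1075]
orientation: [3.142, 0.0, 3.007]
ft_force: [0.3, 0.1, -1.8]
opening: 0.214
```

Emit:
play_rows(
  commands=[
    [0,0.3,0,0],
    [0,0.6,0,0],
    [0,0.6,0,0],
  ],
)

```text
t: 33.72
tcp_pos: [0.5364, -0.0739, 0.1075]
orientation: [3.142, 0.0, 3.007]
ft_force: [-0.1, 0.0, -2.0]
opening: 0.219
```

Emit:
play_rows(
  commands=[
    [0,0.4,0,0],
    [0,0.4,0,0],
    [0,0.4,0,0],
  ],
)

```text
t: 34.1
tcp_pos: [0.5364, -0.0737, 0.1074]
orientation: [-3.141, 0.0, 3.007]
ft_force: [0.4, -0.2, -1.1]
opening: 0.219
```

```bash
python3 -c "
from h import *
avg(3)"
```

```text
34.25 tcp [ 0.5364 -0.0736  0.1074] F [ 0.2182 -0.429  -1.4411] sd [0.3694 0.5475 0.3447] Fyp -0.3960066444856198 yp -1.2478666317922185
```

Emit:
play_rows(
  commands=[
    [0,0.5,0,0],
    [0,0.5,0,0],
    [0,0.5,0,0],
  ],
)

```text
t: 34.62
tcp_pos: [0.5364, -0.0735, 0.1074]
orientation: [-3.141, 0.0, 3.007]
ft_force: [-0.4, -2.0, -0.5]
opening: 0.217
```

Emit:
play_rows(
  commands=[
    [0,0.5,0,0],
    [0,0.5,0,0],
    [0,0.5,0,0],
  ],
)

```text
t: 35.0
tcp_pos: [0.5364, -0.0732, 0.1074]
orientation: [-3.141, 0.0, 3.007]
ft_force: [-1.2, -4.4, -0.0]
opening: 0.217
```

Emit:
play_rows(
  commands=[
    [0,0.5,0,0],
    [0,0.5,0,0],
    [0,0.5,0,0],
  ],
)

```text
t: 35.38
tcp_pos: [0.5366, -0.0724, 0.1075]
orientation: [-3.141, 0.0, 3.007]
ft_force: [-0.9, -5.0, -0.7]
opening: 0.217
```

```bash
python3 -c "
from h import *
avg(2)"
```

```text
35.475 tcp [ 0.5366 -0.0724  0.1075] F [ 0.1371 -4.8563  0.4689] sd [1.0752 0.0491 1.1484] Fyp -4.794302246992935 yp 0.00041904500880400147
```

Emit:
play_rows(
  commands=[
    [0,0.4,0,0],
    [0,0.7,0,0],
    [0,0.7,0,0],
    [0,0.7,0,0],
  ],
)

```text
t: 35.98
tcp_pos: [0.5366, -0.0715, 0.1074]
orientation: [-3.141, 0.0, 3.007]
ft_force: [-1.1, -5.2, -0.6]
opening: 0.22
```

Emit:
play_rows(
  commands=[
    [0,-1.5,0,0],
    [0,-2.5,-3,0],
    [0,-2.5,-10,0],
    [0,-2.5,-18,0],
    [0,-2.5,-25,0],
    [0,4,-27,0],
    [0,14,-27,0],
    [0,24,-27,0],
  ],
)

```text
t: 36.98
tcp_pos: [0.5398, -0.0464, 0.1341]
orientation: [3.141, -0.001, 3.008]
ft_force: [-0.4, -0.6, -1.9]
opening: 0.218
```

```bash
python3 -c "
from h import *
avg(1)"
```

```text
37.025 tcp [ 0.54   -0.0446  0.1341] F [ 0.1735  2.2826 -2.3683] sd [0. 0. 0.] Fyp 2.285227033101205 yp 27.9680610426876
```

Emit:
play_rows(
  commands=[
    [0,6,0,0],
    [0,11,0,0],
    [0,13,0,0],
    [0,13,0,0],
    [0,13,0,0],
  ],
)

```text
t: 37.65
tcp_pos: [0.5416, -0.035, 0.1344]
orientation: [-3.141, 0.0, 3.006]
ft_force: [-0.2, -0.2, -1.3]
opening: 0.22
```

```bash
python3 -c "
from h import *
avg(1)"
```

```text
37.7 tcp [ 0.5416 -0.035   0.1344] F [ 0.907  -1.1196 -1.3434] sd [0. 0. 0.] Fyp -0.9883091322830817 yp 37.686264179235536
```

Emit:
play_rows(
  commands=[
    [0,3.5,0,0],
    [0,3.9,4,0],
    [0,3.9,11,0],
    [0,3.9,19,0],
    [0,4.2,25,0],
    [0,4.7,27,0],
    [0,5.2,27,0],
    [0,5.2,27,0],
  ],
)

```text
t: 38.7
tcp_pos: [0.5425, -0.0295, 0.1076]
orientation: [3.141, 0.001, 3.007]
ft_force: [0.7, -0.5, -1.1]
opening: 0.217
```

Emit:
play_rows(
  commands=[
    [0,0.5,0,0],
    [0,0.5,0,0],
    [0,0.5,0,0],
  ],
)

```text
t: 39.08
tcp_pos: [0.5425, -0.029, 0.1075]
orientation: [3.141, 0.0, 3.007]
ft_force: [-0.6, -0.2, -1.8]
opening: 0.221
```

```bash
python3 -c "
from h import *
avg(3)"
```

```text
39.225 tcp [ 0.5424 -0.029   0.1075] F [-0.4311  0.0294 -1.547 ] sd [0.1252 0.1867 0.1936] Fyp -0.02850726580495724 yp 43.73974310932548
```

Emit:
play_rows(
  commands=[
    [0,0.3,0,0],
    [0,0.3,0,0],
    [0,0.3,0,0],
  ],
)

```text
t: 39.6
tcp_pos: [0.5424, -0.029, 0.1074]
orientation: [-3.141, 0.0, 3.007]
ft_force: [-0.4, -1.3, -0.8]
opening: 0.217
```

```bash
python3 -c "
from h import *
avg(3)"
```

```text
39.75 tcp [ 0.5424 -0.0289  0.1074] F [-0.5005 -0.7668 -0.6489] sd [0.3895 0.224  0.311 ] Fyp -0.8268468883563823 yp 43.848182114609756
```

Emit:
play_rows(
  commands=[
    [0,0.2,0,0],
    [0,0.2,0,0],
    [0,0.2,0,0],
  ],
)

```text
t: 40.12
tcp_pos: [0.5425, -0.0288, 0.1074]
orientation: [-3.141, 0.0, 3.007]
ft_force: [-0.3, -1.7, -1.7]
opening: 0.216
```

```bash
python3 -c "
from h import *
avg(3)"
```

```text
40.275 tcp [ 0.5425 -0.0288  0.1074] F [-0.3471 -2.1767 -0.4211] sd [0.3318 0.2963 0.1999] Fyp -2.2034794070358585 yp 43.996220202623086
```

Emit:
play_rows(
  commands=[
    [0,0,3,0],
    [0,-0.1,8,0],
    [0,-0.2,13,0],
    [0,-0.2,16,0],
    [0,-0.3,18,0],
    [0,-0.5,19,0],
    [0,-0.7,20,0],
    [0,-0.8,20.5,0],
  ],
)

```text
t: 41.28
tcp_pos: [0.5424, -0.029, 0.0869]
orientation: [3.141, 0.0, 3.007]
ft_force: [0.1, -1.1, -1.7]
opening: 0.221
```

Emit:
play_rows(
  commands=[
    [0,-0.1,0.5,0],
    [0,-0.2,1,0],
    [0,-0.2,1.3,0],
  ],
)

```text
t: 41.65
tcp_pos: [0.5425, -0.0291, 0.0858]
orientation: [3.141, 0.0, 3.007]
ft_force: [-1.0, 1.0, 1.4]
opening: 0.222
```

Emit:
play_rows(
  commands=[
    [0,-0.2,0.5,0],
    [0,-0.3,1,0],
    [0,-0.3,1.5,0],
    [0,-0.3,1.5,0],
  ],
)

```text
t: 42.15
tcp_pos: [0.5429, -0.0291, 0.0849]
orientation: [3.141, 0.001, 3.007]
ft_force: [-0.9, 1.7, 5.8]
opening: 0.222
```

Emit:
play_rows(
  commands=[
    [0,0,0.7,0],
    [0,0,1.4,0],
    [0,0,1.4,0],
  ],
)

```text
t: 42.52
tcp_pos: [0.543, -0.0292, 0.083]
orientation: [3.141, 0.001, 3.007]
ft_force: [1.1, 3.1, 2.8]
opening: 0.225
```

```bash
python3 -c "
from h import *
avg(2);print(status.state()['orientation'])"
```

```text
42.625 tcp [ 0.5429 -0.0292  0.0829] F [0.7709 3.5281 2.2944] sd [0.4341 0.2143 0.17  ] Fyp 3.5994520151468525 yp 43.61994990825455
[3.1408 0.0013 3.0073]
```

Emit:
play_rows(
  commands=[
    [0,0.3,1,0],
    [0,0.6,2,0],
    [0,0.8,3,0],
    [0,0.8,4,0],
    [0,0.8,5,0],
    [0,0.8,5,0],
  ],
)

```text
t: 43.38
tcp_pos: [0.5423, -0.0291, 0.0775]
orientation: [-3.142, -0.0, 3.007]
ft_force: [0.3, 3.3, 0.5]
opening: 0.22
```

```bash
python3 -c "
from h import *
avg(2);print(status.state()['orientation'])"
```

```text
43.475 tcp [ 0.5422 -0.0291  0.0775] F [ 1.0264  2.5258 -0.1394] sd [0.2688 0.5725 0.0418] Fyp 2.640246159678121 yp 43.694767411670306
[-3.1415 -0.0004  3.0069]
```

Still held toward relay 2 by 2.6 N. I'll bring it to a light contact with relay 1, then seat.

Emit:
play_rows(
  commands=[
    [0,0.5,0.3,0],
    [0,0.8,0.6,0],
    [0,0.8,1,0],
    [0,0.8,1,0],
  ],
)

```text
t: 43.98
tcp_pos: [0.5421, -0.0288, 0.0765]
orientation: [-3.141, -0.001, 3.006]
ft_force: [0.5, -0.6, -0.0]
opening: 0.218
```

```bash
python3 -c "
from h import *
avg(2);print(status.state()['orientation'])"
```

```text
44.075 tcp [ 0.5421 -0.0289  0.0764] F [ 0.2011 -0.4746 -0.8496] sd [0.3338 0.3769 0.2998] Fyp -0.44347402385594303 yp 43.888808495883765
[-3.1409 -0.0007  3.0065]
```

Emit:
play_rows(
  commands=[
    [0,0.2,0.5,0],
    [0,0.2,1,0],
    [0,0.2,1,0],
  ],
)

```text
t: 44.45
tcp_pos: [0.5423, -0.0287, 0.0756]
orientation: [-3.141, -0.0, 3.007]
ft_force: [-0.2, -1.8, -0.7]
opening: 0.214
```

Emit:
play_rows(
  commands=[
    [0,0,0.5,0],
    [0,0,1,0],
    [0,0,1,0],
  ],
)

```text
t: 44.82
tcp_pos: [0.5424, -0.0286, 0.0747]
orientation: [-3.141, -0.0, 3.007]
ft_force: [0.1, -4.4, -0.4]
opening: 0.225
```

Emit:
play_rows(
  commands=[
    [0,0,0.5,0],
    [0,0,1,0],
    [0,0,1,0],
  ],
)

```text
t: 45.2
tcp_pos: [0.5426, -0.0285, 0.0742]
orientation: [-3.141, 0.0, 3.007]
ft_force: [-2.0, -6.2, 4.6]
opening: 0.223
```

Emit:
play_rows(
  commands=[
    [0,-0.8,0.4,0],
    [0,-0.8,0.7,0],
    [0,-0.8,0.7,0],
  ],
)

```text
t: 45.58
tcp_pos: [0.5426, -0.0286, 0.0741]
orientation: [3.141, 0.0, 3.007]
ft_force: [-3.6, -3.6, 10.3]
opening: 0.224
```

Emit:
play_rows(
  commands=[
    [0,-0.2,0.6,0],
    [0,-0.2,0.6,0],
    [0,-0.2,0.6,0],
  ],
)

```text
t: 45.95
tcp_pos: [0.5427, -0.0286, 0.074]
orientation: [3.141, 0.001, 3.007]
ft_force: [-4.9, -2.8, 14.9]
opening: 0.219
```

```bash
python3 -c "
from h import *
avg(2);print(status.state()['orientation'])"
```

```text
46.05 tcp [ 0.5427 -0.0285  0.074 ] F [-5.3859 -2.7006 14.2086] sd [0.1945 0.1372 0.024 ] Fyp -3.396341281536796 yp 44.27336712297483
[3.1407 0.0006 3.007 ]
```

Seated at about 15 N. I'll pause, draw up and step on.

Emit:
play_rows(
  commands=[
    [0,0,0,0],
    [0,0,0,0],
    [0,0,0,0],
    [0,0,0,0],
  ],
)

```text
t: 46.55
tcp_pos: [0.5427, -0.0286, 0.074]
orientation: [3.141, 0.001, 3.007]
ft_force: [-5.2, -2.7, 14.8]
opening: 0.222
```

Emit:
play_rows(
  commands=[
    [0,-0.3,-2,0],
    [0,-0.6,-6,0],
    [0,-0.6,-13,0],
    [0,-0.6,-24,0],
    [0,-0.6,-38,0],
    [0,-0.6,-50,0],
    [0,-4,-60,0],
    [0,-14,-61,0],
  ],
)

```text
t: 47.55
tcp_pos: [0.5411, -0.0429, 0.1344]
orientation: [3.141, 0.002, 3.008]
ft_force: [0.3, -0.4, -0.9]
opening: 0.222
```

Emit:
play_rows(
  commands=[
    [0,-12,0,0],
    [0,-23,0,0],
    [0,-30,0,0],
    [0,-32,0,0],
    [0,-32,0,0],
    [0,-32,0,0],
  ],
)

```text
t: 48.3
tcp_pos: [0.5363, -0.0741, 0.1334]
orientation: [3.141, 0.0, 3.008]
ft_force: [-0.0, 0.1, -1.6]
opening: 0.219
```

```bash
python3 -c "
from h import *
avg(1);print(status.state()['orientation'])"
```

```text
48.35 tcp [ 0.5363 -0.0741  0.1334] F [ 0.8905 -0.036  -1.4144] sd [0. 0. 0.] Fyp 0.08341801456938926 yp -1.760284391144262
[3.1414 0.     3.0077]
```

Emit:
play_rows(
  commands=[
    [0,0,4,0],
    [0,0,11,0],
    [0,0,19,0],
    [0,0.3,25,0],
    [0,0.8,26,0],
    [0,1.1,26,0],
    [0,1.1,26,0],
    [0,1.1,26,0],
  ],
)

```text
t: 49.35
tcp_pos: [0.5366, -0.0735, 0.1077]
orientation: [3.142, 0.001, 3.007]
ft_force: [-0.3, 0.5, -1.4]
opening: 0.215
```

Emit:
play_rows(
  commands=[
    [0,0.4,0,0],
    [0,0.4,0,0],
    [0,0.4,0,0],
  ],
)

```text
t: 49.72
tcp_pos: [0.5364, -0.0731, 0.1074]
orientation: [3.142, 0.0, 3.007]
ft_force: [-0.0, -0.6, -1.4]
opening: 0.217
```

```bash
python3 -c "
from h import *
avg(3)"
```

```text
49.875 tcp [ 0.5364 -0.0731  0.1074] F [ 0.2553 -0.166  -1.8642] sd [0.2087 0.3862 0.0668] Fyp -0.1303546513211011 yp -0.7554188365167751
```

Emit:
play_rows(
  commands=[
    [0,0.5,0,0],
    [0,0.5,0,0],
    [0,0.5,0,0],
  ],
)

```text
t: 50.25
tcp_pos: [0.5365, -0.0728, 0.1074]
orientation: [-3.141, 0.0, 3.007]
ft_force: [-0.9, -0.4, -1.6]
opening: 0.223
```

```bash
python3 -c "
from h import *
avg(2)"
```

```text
50.35 tcp [ 0.5365 -0.0728  0.1074] F [ 0.1828 -0.3921 -1.4596] sd [0.2339 0.4721 0.8343] Fyp -0.3641235166533827 yp -0.4153326453487888
```

Emit:
play_rows(
  commands=[
    [0,0.3,0,0],
    [0,0.3,0,0],
    [0,0.3,0,0],
  ],
)

```text
t: 50.72
tcp_pos: [0.5365, -0.0727, 0.1074]
orientation: [-3.141, 0.0, 3.007]
ft_force: [0.5, -1.7, -0.8]
opening: 0.223
```

```bash
python3 -c "
from h import *
avg(2)"
```

```text
50.825 tcp [ 0.5365 -0.0726  0.1074] F [-0.1373 -2.3047 -1.905 ] sd [0.2437 0.2662 0.2484] Fyp -2.3023087980615067 yp -0.25056551555233203
```

Emit:
play_rows(
  commands=[
    [0,-0.1,2,0],
    [0,-0.2,5,0],
    [0,-0.3,8,0],
    [0,-0.4,10,0],
    [0,-0.5,11,0],
    [0,-0.6,11.5,0],
    [0,-0.7,12,0],
  ],
)

```text
t: 51.7
tcp_pos: [0.5364, -0.0728, 0.0954]
orientation: [3.141, -0.0, 3.007]
ft_force: [-0.2, -0.7, 0.9]
opening: 0.219
```

Emit:
play_rows(
  commands=[
    [0,-0.15,0.5,0],
    [0,-0.3,1,0],
    [0,-0.3,1,0],
  ],
)

```text
t: 52.08
tcp_pos: [0.5367, -0.0728, 0.0948]
orientation: [3.141, 0.001, 3.007]
ft_force: [-0.8, 1.7, 4.7]
opening: 0.216
```

Emit:
play_rows(
  commands=[
    [0,-0.3,0.3,0],
    [0,-0.5,0.8,0],
    [0,-0.5,1.4,0],
    [0,-0.5,2,0],
    [0,-0.5,2,0],
  ],
)

```text
t: 52.7
tcp_pos: [0.5371, -0.073, 0.0931]
orientation: [3.14, 0.001, 3.007]
ft_force: [-0.7, 1.7, 6.9]
opening: 0.218
```

```bash
python3 -c "
from h import *
avg(2)"
```

```text
52.8 tcp [ 0.5371 -0.0729  0.0931] F [-1.299   2.4973  6.1682] sd [0.0795 0.1052 0.2861] Fyp 2.301102026188711 yp -0.48397729302914405
```

Emit:
play_rows(
  commands=[
    [0,-0.1,1.2,0],
    [0,-0.2,2.4,0],
    [0,-0.2,3.6,0],
    [0,-0.2,4.8,0],
    [0,-0.2,6,0],
    [0,-0.2,6,0],
  ],
)

```text
t: 53.55
tcp_pos: [0.5377, -0.0731, 0.0872]
orientation: [3.14, 0.003, 3.008]
ft_force: [0.4, 2.2, 5.8]
opening: 0.22
```

Emit:
play_rows(
  commands=[
    [0,0.1,1,0],
    [0,0.2,2,0],
    [0,0.2,3,0],
    [0,0.2,3,0],
  ],
)

```text
t: 54.05
tcp_pos: [0.5373, -0.0731, 0.0836]
orientation: [3.141, 0.002, 3.007]
ft_force: [1.9, 3.6, 2.2]
opening: 0.225
```

```bash
python3 -c "
from h import *
avg(2)"
```

```text
54.15 tcp [ 0.5372 -0.0732  0.0835] F [2.6494 3.1565 1.6403] sd [0.7048 0.7349 0.1168] Fyp 3.482272722859035 yp -0.6738805646267938
```

Emit:
play_rows(
  commands=[
    [0,0.4,1.2,0],
    [0,0.8,2.5,0],
    [0,1.0,3.8,0],
    [0,1.2,5,0],
    [0,1.2,6,0],
    [0,1.2,6,0],
  ],
)

```text
t: 54.9
tcp_pos: [0.5359, -0.0728, 0.077]
orientation: [-3.141, -0.001, 3.007]
ft_force: [0.2, 1.4, 0.1]
opening: 0.215
```

```bash
python3 -c "
from h import *
avg(2)"
```

```text
55.0 tcp [ 0.5359 -0.0728  0.077 ] F [ 0.6733  1.6673 -1.0693] sd [0.452  0.1804 0.6471] Fyp 1.742298253278048 yp -0.5179460389452354
```

Emit:
play_rows(
  commands=[
    [0,0.4,0.5,0],
    [0,0.5,1,0],
    [0,0.5,1,0],
  ],
)

```text
t: 55.38
tcp_pos: [0.5362, -0.0727, 0.0762]
orientation: [-3.141, -0.001, 3.006]
ft_force: [-1.7, -0.1, -1.6]
opening: 0.218
```

Emit:
play_rows(
  commands=[
    [0,0.1,0.5,0],
    [0,0.1,1,0],
    [0,0.1,1,0],
  ],
)

```text
t: 55.75
tcp_pos: [0.5364, -0.0727, 0.0758]
orientation: [-3.141, -0.0, 3.006]
ft_force: [-2.6, -1.9, 4.6]
opening: 0.218
```

Emit:
play_rows(
  commands=[
    [0,0,0.5,0],
    [0,0,1,0],
    [0,0,1,0],
  ],
)

```text
t: 56.12
tcp_pos: [0.5365, -0.0726, 0.0757]
orientation: [-3.141, 0.0, 3.006]
ft_force: [-4.7, -0.6, 14.1]
opening: 0.221
```

Seated at about 15 N with light y contact. I'll pause and draw up.

Emit:
play_rows(
  commands=[
    [0,0,0,0],
    [0,0,0,0],
    [0,0,0,0],
    [0,0,0,0],
  ],
)

```text
t: 56.62
tcp_pos: [0.5366, -0.0726, 0.0757]
orientation: [-3.141, 0.0, 3.006]
ft_force: [-4.7, 0.2, 12.5]
opening: 0.222
```

Emit:
play_rows(
  commands=[
    [0,0,-2,0],
    [0,-0.4,-6,0],
    [0,-0.4,-13,0],
    [0,-0.4,-24,0],
    [0,-0.4,-38,0],
    [0,-0.4,-54,0],
    [0,-0.4,-70,0],
    [0,-0.4,-82,0],
  ],
)

```text
t: 57.62
tcp_pos: [0.5371, -0.072, 0.158]
orientation: [3.141, 0.002, 3.007]
ft_force: [-0.2, 0.0, -1.8]
opening: 0.216
```

```bash
python3 -c "
from h import *
s=status.state();print(s['t'],s['tcp_pos'],s['orientation'],s['ft_force'])
print(totool(np.array([.4725,.3088,.1567])-s['tcp_pos'],s['orientation'][2]),np.degrees(s['orientation'][2]-2.8585))"
```

```text
57.625 [ 0.5371 -0.072   0.158 ] [3.141  0.0016 3.0073] [-0.1939  0.0369 -1.7642]
[114.9753 368.7405   1.3258] 8.526183662697727
```

Emit:
play_rows(
  commands=[
    [6,20,0,0],
    [20,64,0,1],
    [36,114,0,2.5],
    [52,166,0,4],
    [68,218,0,5.5],
    [84,270,0,7],
    [100,322,0,8.5],
    [110,352,0,8.5],
  ],
)

```text
t: 58.62
tcp_pos: [0.4735, 0.2947, 0.1569]
orientation: [3.14, -0.0, 2.862]
ft_force: [0.4, -0.8, -0.6]
opening: 0.222
```

```bash
python3 -c "
from h import *
s=status.state();print(s['t'],s['tcp_pos'],s['orientation'],s['ft_force'])
print(totool(np.array([.4725,.3088,.1567])-s['tcp_pos'],s['orientation'][2]),np.degrees(s['orientation'][2]-2.8585))"
```

```text
58.625 [0.4735 0.2947 0.1569] [ 3.1403 -0.0004  2.862 ] [ 0.3666 -0.8479 -0.5934]
[ 4.8435 13.2335  0.2227] 0.20120727874681665
```

Emit:
play_rows(
  commands=[
    [2,8,0,0],
    [4,13,0,0],
    [4,14,0,0],
    [4,14,0,0],
    [4,14,0,0],
  ],
)

```text
t: 59.25
tcp_pos: [0.4752, 0.3048, 0.1564]
orientation: [-3.141, 0.0, 2.857]
ft_force: [0.4, -0.5, -1.6]
opening: 0.221
```

```bash
python3 -c "
from h import *
s=status.state();print(s['t'],s['tcp_pos'],s['orientation'],s['ft_force'])
print(totool(np.array([.4725,.3088,.0664])-s['tcp_pos'],s['orientation'][2]),np.degrees(s['orientation'][2]-2.8585))"
```

```text
59.25 [0.4752 0.3048 0.1564] [-3.1414  0.0001  2.8572] [ 0.4058 -0.5491 -1.5634]
[ 3.6884  3.1031 90.0451] -0.07677121198549684
```

Emit:
play_rows(
  commands=[
    [3.7,3.1,5,0],
    [3.7,3.1,18,0],
    [3.7,3.1,32,0],
    [3.7,3.1,40,0],
    [3.7,3.1,40,0],
    [3.7,3.1,40,0],
  ],
)

```text
t: 60.0
tcp_pos: [0.4724, 0.3098, 0.1166]
orientation: [3.141, 0.0, 2.858]
ft_force: [-0.6, 0.3, -1.7]
opening: 0.216
```

```bash
python3 -c "
from h import *
s=status.state();print(s['t'],s['tcp_pos'],s['orientation'],s['ft_force'])
print(totool(np.array([.4725,.3088,.0664])-s['tcp_pos'],s['orientation'][2]),np.degrees(s['orientation'][2]-2.8585))"
```

```text
60.0 [0.4724 0.3098 0.1166] [3.1413 0.0003 2.8584] [-0.5807  0.3071 -1.6527]
[-0.3473 -0.9482 50.1659] -0.005208291347645942
```

Emit:
play_rows(
  commands=[
    [0,-0.9,4,0],
    [0,-0.9,12,0],
    [0,-0.9,21,0],
    [0,-0.9,30,0],
    [0,-0.9,38,0],
    [0,-0.9,44,0],
    [0,-0.9,47,0],
    [0,-0.9,47,0],
  ],
)

```text
t: 61.0
tcp_pos: [0.4719, 0.3088, 0.0693]
orientation: [-3.141, -0.0, 2.858]
ft_force: [0.3, -0.2, -1.7]
opening: 0.219
```

Emit:
play_rows(
  commands=[
    [0,0,1.5,0],
    [0,0,2.5,0],
    [0,0,2.8,0],
    [0,0,2.8,0],
  ],
)

```text
t: 61.5
tcp_pos: [0.4719, 0.3088, 0.0666]
orientation: [3.142, 0.0, 2.859]
ft_force: [0.3, 0.5, -2.0]
opening: 0.223
```

Back at the grasp pose (z .0666 against .0664) with no contact force. Down a little more, then release.

Emit:
play_rows(
  commands=[
    [0,0,0.4,0],
    [0,0,0.4,0],
    [0,0,0.4,0],
  ],
)

```text
t: 61.88
tcp_pos: [0.472, 0.3089, 0.0665]
orientation: [3.141, 0.0, 2.859]
ft_force: [-0.8, -0.2, 1.4]
opening: 0.222
```

Emit:
play_rows(
  commands=[
    [0,0,0,0],
    [0,0,0,0],
    [0,0,0,0],
    [0,0,0,0],
    [0,0,0,0],
    [0,0,0,0],
    [0,0,0,0],
    [0,0,0,0],
  ],
  hand=1,
)

```text
t: 62.88
tcp_pos: [0.4719, 0.3089, 0.0662]
orientation: [3.142, 0.0, 2.859]
ft_force: [0.6, 0.5, -1.1]
opening: 1.002
```

Emit:
play_rows(
  commands=[
    [0,0,-5,0],
    [0,0,-20,0],
    [0,0,-40,0],
    [0,0,-70,0],
    [0,0,-100,0],
    [0,0,-130,0],
    [0,0,-140,0],
    [0,0,-140,0],
  ],
)

```text
t: 63.88
tcp_pos: [0.4721, 0.309, 0.2069]
orientation: [3.14, 0.001, 2.859]
ft_force: [-1.1, 0.2, -0.6]
opening: 1.003
```

Run:
```python
from h import *
s=status.state();print(s['t'],s['tcp_pos'],s['ft_force'],s['opening'])
p,im=shot('wrist','w7'); q,t=shot('top','t7')
a=cv2.resize(im[90:300,230:420],None,fx=2.6,fy=2.6,interpolation=cv2.INTER_CUBIC)
b=cv2.resize(t[160:265,280:405],None,fx=5,fy=5,interpolation=cv2.INTER_CUBIC)[:546]
c=np.zeros((600,1150,3),np.uint8);c[:a.shape[0],:a.shape[1]]=a;c[:b.shape[0],500:500+b.shape[1]]=b
cv2.imwrite('pics/c8.png',cv2.resize(c,(800,417)))
```

```text
63.875 [0.4721 0.309  0.2069] [-1.1131  0.1921 -0.6366] 1.0026244679318899
```

View pics/c8.png

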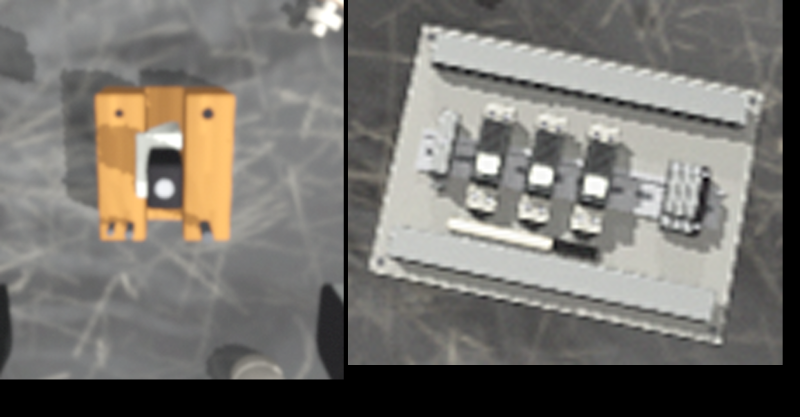

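The spacer stands seated in its slot at (165,165) in the left pane. In the right pane the three relays are evenly spaced and the pen is undisturbed. Handing in.

```bash
python3 -c "
from bench import hand_in
print(hand_in())"
```

```text
the job is handed in; nothing more can be done
None
```

I set all three gaps in order from the clamp, put the spacer back in its slot, and handed the job in at about 64 s of the 72 s allowed. Gaps 1 and 2 are probably about 0.25 mm off, because relay 1 shifted slightly.

- **Pressing:** the final seating loads were about 18 N, 15 N and 14 N for gaps 1, 2 and 3, each followed by a short pause and a straight draw up.
- **Gap 2 rework:** on the first press I pulled the spacer back too far and dragged relay 2 about 0.5 mm beyond one spacer. I noticed before seating it, nudged relay 2 back with the flat face from its far side, then pressed and seated gap 2 again.
- **Remaining error:** by touch afterwards, gap 1 is about 19.75 mm and gap 2 about 20.25 mm, so relay 1 moved roughly 0.25 mm toward the clamp after it was set. The side force on it briefly reached about 6 N while I was seating gap 2, more than a light touch. I did not correct this.
- **Gap 3:** it went in cleanly, with the contact position against relay 2 holding steady, but I did not re-measure this gap after drawing the spacer out.
- **Last pictures:** the spacer stands seated in its block, the three relays look evenly spaced, and the pen is where it was. The gripper is open and clear of everything. I did not look again at the trigger switch, hex key or chuck, but the arm did not work near them.

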